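Clamp a spice jar in the prep board's jar holder

ROBOT

A 7-joint arm with a two-finger parallel gripper is mounted at the origin on a cart in front of the work surface, level with it; the furniture and walls round the work are solid. World frame = base frame: x ahead of the robot, y to its left, z up, the work surface at z = 0. Lengths are in m, angles in rad, forces in N, time in s.
With the tool pointing down it reaches from about 0.425 to 0.925 m from the base axis. Payload 6.8 kg.
Tool frame: the origin (TCP) lies at the very end of the fingers, on their centre line; the grasp point (between the pads) lies 19 mm behind it; y points along the fingers, x is the direction in which the jaws open and shut, and the axes are right-handed (so a half turn about y gives the same grasp; the last joint's range is limited). The gripper opens to 85 mm and grips with 20 to 120 N. Pads are 22 mm wide; open, the fingers measure 114 mm over their backs; the gripper's body (76 mm by 85 mm) begins 54 mm behind the grasp point. The pads swing forward as they close: fully open they stand 13 mm farther back than shut.
Start: joints at [-1.361, 0.477, 0.022, 1.555, -0.011, 1.109, -0.083], TCP at [0.211, 0.641, 0.231] pointing down, gripper open.
Joint ranges: [-2.96, 2.96], [-0.34, 2.1], [-1.41, 1.46], [0.24, 2.44], [-1.37, 4.51], [0.17, 1.92], [-2.96, 2.96]. Speed limits (rad/s): [2.39, 2.39, 3.14, 3.14, 3.14, 3.14, 3.14].

INTERFACE

Orientations are given as a rotation vector (axis times angle).
In Python, from plant import ctrl, viewer gives the robot as it stands.
- The arm moves only by the tool move_arm, never from a script. Its argument "series" is a list of rows, each a list of 6 numbers: the shift along the tool's x, y, z in mm, then the turn, a rotation vector about the tool's x, y, z in degrees. In form: [[tx, ty, tz, rx, ry, rz], ...]. A call has 1 to 5 rows; each row is the pose to reach, as a shift and turn from the pose measured when the call began, along the tool's axes at that moment; what a row does not reach only later rows make up. A row lasts 1/8 s, in which the tool goes at most 62.5 mm and 10.7 degrees, less where a joint would pass 70% of its speed; a pose out of reach is approached as far as the arm can. A call with a gripper value outside its range is refused whole. "claw" is the opening, from 0 (shut) to 1 (fully open), set as the call begins (left out, the last holds). The fingers move at their own pace and stop on an object; the grip force is fixed at half the most. Time passes only in rows, so rows that repeat a pose let the fingers close. It gives the time, the measured TCP pose, the force and the opening at its end, in the units of the state.
- ctrl.get_state(): the state, without advancing time (a new reading comes with each control period).
- viewer.read_camera(name): name is "side" or "top" or "wrist"; returns a dict with "color" (480x640x3 uint8, red, green, blue), "z_map" (480x640 float32, m along the optical axis (not along the pixel's ray), 0 where there is no reading), "camera_matrix" (3x3 intrinsics, pixels), "T" (4x4, takes a point from camera to world coordinates); the wrist camera has in their place "tool_from_camera" (4x4, takes a point from camera to tool coordinates, whose origin is the TCP and whose axes are the tool frame's). Camera axes: x right, y down, z forward; pixel columns grow to the right and rows downward; lengths in m; the calibration is good to about 2 mm. A picture is of the moment at which its call begins: read the wrist's pose just before it.
- ctrl.job_done(): hands the job in, once; it reports no verdict.
The state is a dict: "clock": time; "q": joint angles; "qvel": joint speeds; "tau": joint torques, N m; "tool_pos": TCP position; "tcp_rot": TCP orientation; "contact_force": force on the tool from outside, world axes, zero at the start; "ft_torque": the same for the moment, N m; "grip_width": finger opening in m.
Only numpy, scipy, OpenCV 4.12 (cv2) and the standard library are available. Lean on these libraries where they do the work, as an engineer would, in place of code of your own. Each camera call takes 0.05 s, during which the arm holds its last target.

TASK

Clamp the spice jar with the green label upright in the jar holder of the prep board, so that its lid can later be unscrewed with one hand. Stand it gently on the board between the two jaws, snug in the V-shaped one and let go of it, then turn the black knob clockwise until the sprung catch drops fully into the notch of the disc under the knob, and stop there: turning on past the notch squeezes the jar too hard. Leave the other jar and the things around where they stand.

Things in the scene. Friction and masses are not known exactly. Their poses are not given: they have to be found in the camera images.
- green_jar_mid (a point): Loose spice jar with a green label and a red lid, standing upright: 45 mm across the lid (its top 21 mm), 42 mm across the glass, 106 mm tall, 80 to 150 g. This point is on its axis, half-way up, 53 mm above its underside; z points up. Its yaw means nothing.
- dark_jar_mid (a point): The other spice jar, same size and red lid but with a dark label: a bystander, not to be moved. Point on its axis, half-way up.
- board: Wooden prep board, 205 (x) x 384 (y) x 22 mm with its feet, fixed to the worktop. Origin under its centre at worktop height, z up; its top face is 22 mm up. It carries the jar holder, whose parts lie along its y axis: sprung catch and knob (y = -55 mm), sliding jaw, seat (y = +100 mm), V jaw.
- seat (a point): Point on the board's top face, under the middle of the jar when it lies snug in the V jaw; axes are the board's. The V jaw (aluminium, two rubber pads) is on its +y side, opens to -y, is 68 mm wide in x and 36 mm tall: hold the jar by its upper half. The sliding jaw on its -y side leaves at least 9 mm of play at the start; closing, it slides a jar that stands up to 8 mm off home into the V.
- knob_grip (a point): On the axis of the round black ribbed knob at a good grip height, 74 mm above the worktop; fixed to the board, with its axes; does not turn. Knob: 42 mm diameter, from 50 to 88 mm above the worktop. Below it a steel disc (64 mm diameter, 46 mm up) and the catch (48 mm up): keep fingertips above 51 mm. Turned clockwise seen from above, about the vertical, it closes the sliding jaw.
- catch (a joint): Angle of the sprung catch, a steel lever with a red tip on the -x side of the knob: 0 to 0.08 rad while its nose rides on the disc's rim, 0.2 to 0.27 when fully in the notch; the red tip then swings 14 mm towards the board's -x edge. Once in, it stops the knob from turning back; the notch leaves the knob 0.1 rad of play, and from 0.2 rad past the click its far slope lifts the catch out.
- shoe: Sprung rubber-faced shoe of the sliding jaw, 42 mm wide, top 33 mm above the board. Origin at the foot of the face that meets the jar; axes are the board's. It presses the jar with about 14 N when the catch has dropped in, and with over 27 N from about 0.15 rad past the click. The knob takes 0.1 N m until the shoe meets the jar, 0.3 just before the click, 0.4 in the notch, 0.7 and more beyond.
- disc_rim (a point): Point on the top of the steel disc's rim where the catch's nose rides, 46 mm above the worktop; fixed to the board. The notch (7 mm deep, 17 mm long) comes here after the knob has been turned clockwise by 0.75 to 1.3 rad from the start. How far differs from start to start and none of these readings gives it: turn slowly, in small steps, and watch or feel for the catch.
- salt: Salt shaker, 44 mm across, 90 mm tall, a loose bystander. Origin under its centre.
Mind the look-alikes: they are no part of the job. Leave any purple or yellow look-alike of the part that bears green_jar_mid alone.

How it is judged:
By the outcome, as a careful person would: the job done as asked, in the order asked, and still so for the second after the job is handed in, with the robot touching nothing.
It also fails if it takes over 51 s, if anything falls off the work surface, if the arm or the gripper's body presses on something with over 40 N, if the wrist force passes 120 N, or if a joint passes its speed limit or range.

## Working session

There is one attempt and no reset: what is moved stays moved. The work goes in short steps, Python scripts to look and compute and a tool call to move; the robot and the scene stay as the last step left them, time stands still between calls to the robot, and variables do not carry over. Pictures are saved under pics/ and viewed, and the job is handed in when it is done.

Besides the shell and the picture viewer there is one more tool, called after "Call:" as name(argument=value, ...) on one line, values as JSON. move_arm: Moves the arm, as the interface text tells. Its arguments: {"type":"object","properties":{"series":{"type":"array"},"claw":{"type":"number"}},"required":["series"]}

```bash
ls; mkdir -p pics; cat > h.py <<'E'
import numpy as np,cv2
from scipy.spatial.transform import Rotation as R
from plant import ctrl,viewer
def snap(name,fn):
    s=ctrl.get_state(); c=viewer.read_camera(name)
    if 'T' not in c:
        M=np.eye(4);M[:3,:3]=R.from_rotvec(s['tool_rot'] if 'tool_rot' in s else s['tcp_rot']).as_matrix();M[:3,3]=s['tool_pos'];c['T']=M@c['tool_from_camera']
    cv2.imwrite('pics/'+fn+'.png',c['color'][:,:,::-1]); np.savez('pics/'+fn+'.npz',**c); return c
def ld(fn): return dict(np.load('pics/'+fn+'.npz'))
def pt(c,u,v,z=None):
    K=c['camera_matrix'];T=c['T'];d=np.array([(u-K[0,2])/K[0,0],(v-K[1,2])/K[1,1],1])
    if z is None: p=d*c['z_map'][int(v),int(u)]; return T[:3,:3]@p+T[:3,3]
    w=T[:3,:3]@d; return T[:3,3]+w*(z-T[2,3])/w[2]
def proj(c,p):
    q=np.linalg.inv(c['T'])@np.append(p,1);x=c['camera_matrix']@q[:3];return x[:2]/x[2]
def crop(fn,u0,v0,u1,v1,k,out):
    im=cv2.imread('pics/'+fn+'.png')[v0:v1,u0:u1];cv2.imwrite('pics/'+out+'.png',cv2.resize(im,None,fx=k,fy=k,interpolation=cv2.INTER_CUBIC))
E
python3 - <<'E'
from h import *
for n in ['side','top','wrist']: c=snap(n,n+'0');print(n,c['T'].round(3).tolist())
s=ctrl.get_state()
print({k:np.round(v,4).tolist() for k,v in s.items()}); print(R.from_rotvec(s['tcp_rot']).as_matrix().round(3))
E
```

```text
pics
side [[0.956, -0.184, 0.231, 0.267], [-0.294, -0.641, 0.709, -0.743], [0.018, -0.745, -0.667, 0.921], [0.0, 0.0, 0.0, 1.0]]
top [[-0.025, -0.983, 0.183, 0.388], [-0.999, 0.031, 0.028, 0.129], [-0.033, -0.182, -0.983, 1.009], [0.0, 0.0, 0.0, 1.0]]
wrist [[0.313, 0.898, 0.308, 0.131], [0.95, -0.295, -0.104, 0.667], [-0.002, 0.325, -0.946, 0.373], [0.0, 0.0, 0.0, 1.0]]
{'clock': 0.15, 'q': [-1.3611, 0.4776, 0.0224, 1.5562, -0.0115, 1.1093, -0.0831], 'qvel': [0.0017, -0.0006, -0.0001, -0.0037, -0.0005, 0.0007, -0.0], 'tau': [0.002, -59.6927, 1.6097, -28.1489, 0.0126, 0.0066, 0.0], 'tool_pos': [0.2108, 0.6408, 0.2305], 'tcp_rot': [-1.3439, -0.9711, 0.973], 'contact_force': [0.0202, 0.7774, 0.4644], 'ft_torque': [-0.0319, 0.001, -0.0272], 'grip_width': 0.0854}
[[ 0.313 -0.    -0.95 ]
 [ 0.95  -0.001  0.313]
 [-0.001 -1.    -0.   ]]
```

View pics/side0.png

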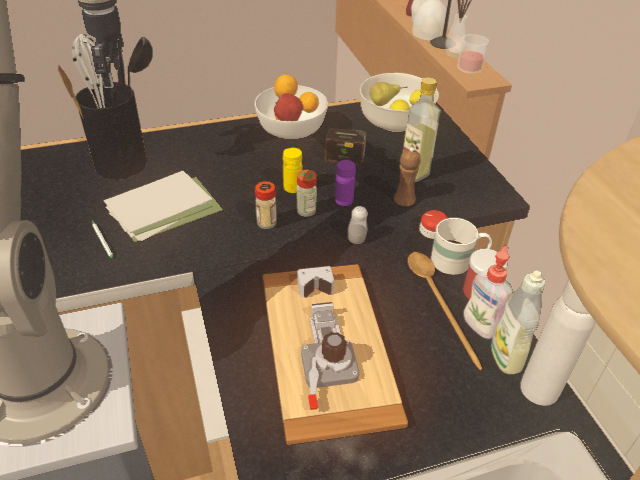

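View pics/top0.png

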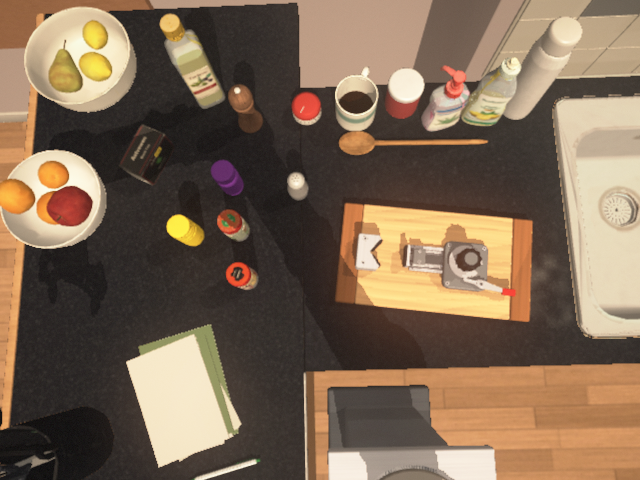

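View pics/wrist0.png

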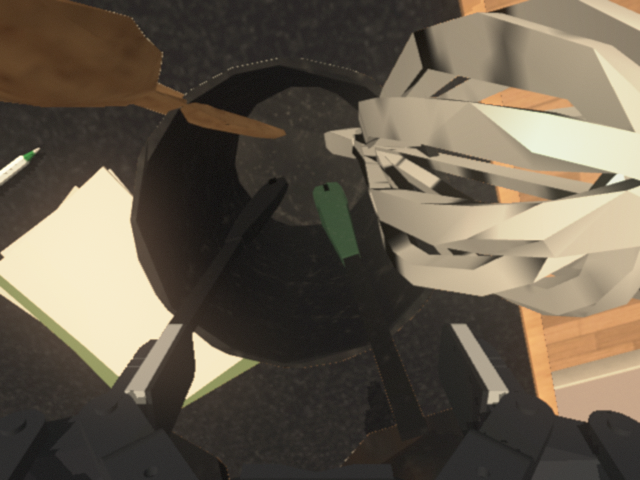

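```bash
python3 - <<'E'
from h import *
crop('side0',240,130,380,260,5,'c1'); crop('side0',255,255,415,445,3,'c2'); crop('top0',330,195,540,325,3,'c3'); crop('top0',150,140,330,310,3,'c4')
E
```

```text
(no output)
```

View pics/c1.png

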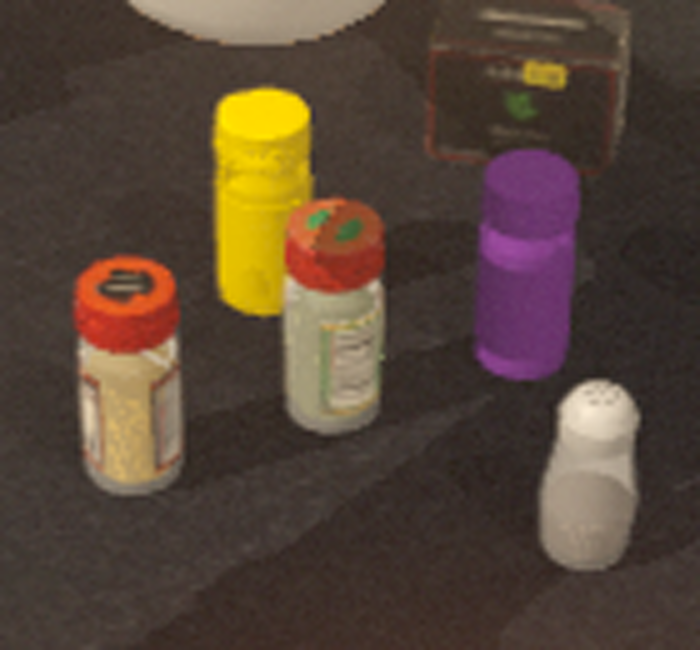

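View pics/c2.png

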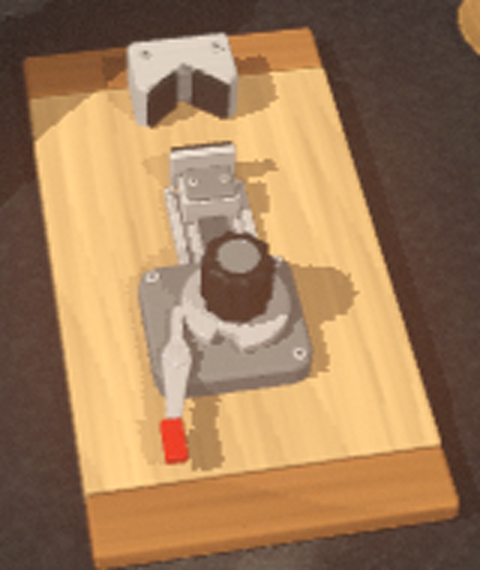

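View pics/c3.png

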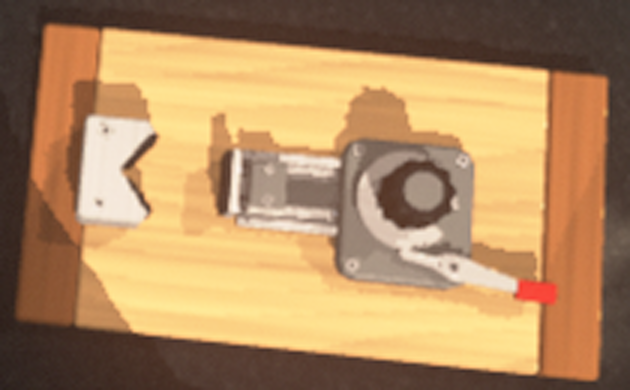

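View pics/c4.png

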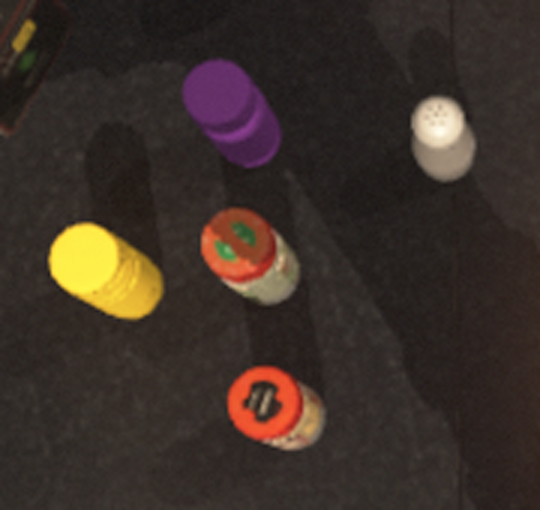

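```bash
python3 - <<'E'
from h import *
t=ld('top0');s=ld('side0')
f=lambda c,k,u0,v0,u,v,z: (pt(c,u0+u/k,v0+v/k,z)[:3].round(4),)
for n,u,v,z in [('green',238,245,.106),('dark',264,402,.106),('yel',85,257,.106),('pur',216,92,.106),('salt',438,122,.09)]:
    print(n,f(t,3,150,140,u,v,z))
for n,u,v in [('c1',45,25),('c2',607,75),('c3',597,378),('c4',18,320)]: print(n,f(t,3,330,195,u,v,.022))
for n,u,v,z in [('knob',427,187,.088),('red',537,292,.048),('shoeL',228,150,.055),('shoeR',222,213,.055),('shoetopL',236,150,.055),('VL',157,135,.058),('VR',150,214,.058),('Vb1',88,115,.058),('Vb2',78,220,.058),('vapex',122,172,.058)]: print(n,f(t,3,330,195,u,v,z))
print('side')
for n,u,v,z in [('green',335,222,.106),('dark',126,280,.106)]: print(n,f(s,5,240,130,u,v,z))
for n,u,v,z in [('knob',239,255,.088),('b1',25,60,.022),('b2',315,28,.022),('b3',440,448,.022),('b4',85,493,.022),('Vb1',128,45,.058),('Vb2',228,33,.058),('VL',150,80,.058),('VR',236,70,.058),('sh1',172,150,.055),('sh2',235,146,.055)]: print(n,f(s,3,255,255,u,v,z))
E
```

```text
green (array([0.5857, 0.331 , 0.106 ]),)
dark (array([0.4861, 0.3139, 0.106 ]),)
yel (array([0.5811, 0.4281, 0.106 ]),)
pur (array([0.6866, 0.3462, 0.106 ]),)
salt (array([0.6665, 0.205 , 0.09  ]),)
c1 (array([0.635 , 0.1101, 0.022 ]),)
c2 (array([ 0.5876, -0.2671,  0.022 ]),)
c3 (array([ 0.3871, -0.2402,  0.022 ]),)
c4 (array([0.4345, 0.1347, 0.022 ]),)
knob (array([ 0.5067, -0.1228,  0.088 ]),)
red (array([ 0.4422, -0.198 ,  0.048 ]),)
shoeL (array([ 0.539 , -0.0054,  0.055 ]),)
shoeR (array([0.498 , 0.0007, 0.055 ]),)
shoetopL (array([ 0.5389, -0.0106,  0.055 ]),)
VL (array([0.5499, 0.0404, 0.058 ]),)
VR (array([0.4983, 0.0474, 0.058 ]),)
Vb1 (array([0.5645, 0.0848, 0.058 ]),)
Vb2 (array([0.4958, 0.0939, 0.058 ]),)
vapex (array([0.5262, 0.0642, 0.058 ]),)
side
green (array([0.5937, 0.3335, 0.106 ]),)
dark (array([0.4923, 0.3169, 0.106 ]),)
knob (array([ 0.5088, -0.1212,  0.088 ]),)
b1 (array([0.44  , 0.1306, 0.022 ]),)
b2 (array([0.6435, 0.1047, 0.022 ]),)
b3 (array([ 0.5936, -0.235 ,  0.022 ]),)
b4 (array([ 0.3934, -0.2056,  0.022 ]),)
Vb1 (array([0.5024, 0.0902, 0.058 ]),)
Vb2 (array([0.5703, 0.0825, 0.058 ]),)
VL (array([0.5073, 0.055 , 0.058 ]),)
VR (array([0.5645, 0.048 , 0.058 ]),)
sh1 (array([ 0.5042, -0.005 ,  0.055 ]),)
sh2 (array([ 0.5436, -0.013 ,  0.055 ]),)
```

```bash
python3 - <<'E'
from h import *
np.set_printoptions(precision=3,suppress=True)
w=ld('wrist0')
for u,v in [(80,40),(240,120),(150,360),(250,230),(335,210),(430,110),(560,30),(620,120),(540,300),(345,140),(480,360)]: print((u,v),pt(w,u,v))
for n in ['top0','side0']:
    t=ld(n); z=t['z_map']; v,u=np.mgrid[0:480,0:640]; K=t['camera_matrix']
    P=np.stack([(u-K[0,2])/K[0,0]*z,(v-K[1,2])/K[1,1]*z,z],-1)@t['T'][:3,:3].T+t['T'][:3,3]
    ok=z>0
    def near(c,zz,r=.035,dz=.006):
        m=ok&(np.hypot(P[...,0]-c[0],P[...,1]-c[1])<r)&(abs(P[...,2]-zz)<dz); 
        q=P[m]; return len(q),(q.min(0)+q.max(0))/2 if len(q) else None,q.mean(0) if len(q) else None
    print(n)
    for nm,c,zz in [('green',(.588,.332),.106),('dark',(.489,.315),.106),('knob',(.5075,-.122),.088),('salt',(.667,.205),.088)]: print(nm,near(c,zz))
    m=ok&(P[...,0]<.45)&(P[...,1]>.45)&(P[...,2]>.02)&(P[...,2]<.6); q=P[m]
    for a in np.arange(.05,.4,.05):
        r=[]
        for b in np.arange(.45,.9,.05):
            k=(abs(q[:,0]-a)<.025)&(abs(q[:,1]-b)<.025); r.append(q[k,2].max() if k.any() else 0)
        print(round(a,2),np.round(r,2))
E
```

```text
(80, 40) [0.107 0.625 0.28 ]
(240, 120) [0.132 0.622 0.129]
(150, 360) [0.185 0.599 0.268]
(250, 230) [0.194 0.603 0.125]
(335, 210) [0.211 0.654 0.078]
(430, 110) [0.139 0.682 0.306]
(560, 30) [0.134 0.702 0.306]
(620, 120) [0.146 0.701 0.319]
(540, 300) [0.177 0.694 0.304]
(345, 140) [0.161 0.673 0.125]
(480, 360) [0.215 0.688 0.268]
top0
green (418, array([0.588, 0.334, 0.105]), array([0.587, 0.333, 0.106]))
dark (434, array([0.486, 0.315, 0.105]), array([0.486, 0.316, 0.106]))
knob (370, array([ 0.504, -0.119,  0.087]), array([ 0.504, -0.118,  0.087]))
salt (163, array([0.67 , 0.208, 0.087]), array([0.67 , 0.207, 0.086]))
0.05 [0 0 0 0 0 0 0 0 0]
0.1 [0.   0.   0.   0.   0.06 0.   0.   0.   0.  ]
0.15 [0.02 0.02 0.19 0.21 0.11 0.19 0.   0.   0.  ]
0.2 [0.02 0.02 0.33 0.33 0.14 0.18 0.   0.   0.  ]
0.25 [0.02 0.02 0.35 0.34 0.27 0.2  0.   0.   0.  ]
0.3 [0.02 0.02 0.02 0.   0.27 0.   0.   0.   0.  ]
0.35 [0.02 0.02 0.   0.   0.   0.   0.   0.   0.  ]
side0
green (220, array([0.591, 0.329, 0.106]), array([0.591, 0.327, 0.106]))
dark (224, array([0.49 , 0.314, 0.105]), array([0.49 , 0.31 , 0.106]))
knob (385, array([ 0.507, -0.123,  0.087]), array([ 0.506, -0.125,  0.088]))
salt (102, array([0.673, 0.2  , 0.087]), array([0.674, 0.199, 0.087]))
0.05 [0 0 0 0 0 0 0 0 0]
0.1 [0.   0.   0.   0.3  0.28 0.   0.   0.   0.  ]
0.15 [0.02 0.02 0.21 0.21 0.31 0.33 0.3  0.   0.  ]
0.2 [0.02 0.02 0.35 0.44 0.43 0.32 0.   0.   0.  ]
0.25 [0.02 0.34 0.35 0.44 0.43 0.33 0.   0.   0.  ]
0.3 [0.02 0.02 0.02 0.3  0.32 0.32 0.   0.   0.  ]
0.35 [0.02 0.02 0.02 0.   0.   0.   0.   0.   0.  ]
```

Call:
move_arm(series=[[0,-60,0,0,0,0],[0,-120,0,0,0,0],[0,-135,0,0,0,0]])

```text
clock: 0.52
tool_pos: [0.2114, 0.6424, 0.3705]
tcp_rot: [-1.339, -0.975, 0.967]
contact_force: [-0.7, 0.2, -0.5]
grip_width: 0.0851
```

```bash
cat >> h.py <<'E'
def to(p,az=None):
    s=ctrl.get_state(); M=R.from_rotvec(s['tcp_rot']).as_matrix(); a0=np.degrees(np.arctan2(M[1,0],M[0,0]))
    d=M.T@(np.array(p)-s['tool_pos'])*1000
    rv=np.zeros(3)
    if az is not None:
        a=np.radians(az);D=np.array([[np.cos(a),0,-np.sin(a)],[np.sin(a),0,np.cos(a)],[0,-1,0]])
        rv=np.degrees(R.from_matrix(M.T@D).as_rotvec())
    print('t',s['clock'],'pos',s['tool_pos'].round(4),'az',a0.round(1),'tilt',(M[:,1]).round(3),'q',s['q'].round(2),'F',s['contact_force'].round(1),'w',round(float(s['grip_width']),4)); print('shift',d.round(1),'rot',rv.round(2))
E
python3 -c "
from h import *
to([.589,.332,.22],50)"
```

```text
t 0.525 pos [0.2114 0.6424 0.3705] az 71.8 tilt [ 0.001  0.006 -1.   ] q [-1.37  0.39  0.03  1.37 -0.01  1.37 -0.08] F [-0.7  0.2 -0.5] w 0.0851
shift [-177.7  149.2 -455.8] rot [-0.09 21.78  0.33]
```

Call:
move_arm(series=[[-20,0,-50,0,4,0],[-40,10,-102,0,8,0],[-60,30,-154,0,12,0],[-80,50,-206,0,16,0],[-100,70,-258,0,20,0]])

```text
clock: 1.15
tool_pos: [0.4261, 0.4654, 0.2981]
tcp_rot: [-1.45, -0.705, 0.701]
contact_force: [0.5, -0.5, 1.0]
grip_width: 0.0855
```

```bash
python3 -c "
from h import *
to([.589,.332,.20],50)"
```

```text
t 1.15 pos [0.4261 0.4654 0.2981] az 51.7 tilt [ 0.     0.005 -1.   ] q [-1.07  0.35  0.18  1.6  -0.07  1.19  0.03] F [ 0.5 -0.5  1. ] w 0.0855
shift [  -3.9   97.6 -210.8] rot [-0.15  1.65  0.22]
```

Call:
move_arm(series=[[0,20,-50,0,1,0],[-2,40,-105,0,1,0],[-3,60,-160,0,1.5,0],[-4,80,-205,0,1.6,0],[-4,80,-211,0,1.6,0]])

```text
clock: 1.78
tool_pos: [0.5906, 0.3264, 0.2144]
tcp_rot: [-1.462, -0.675, 0.679]
contact_force: [-0.4, 0.7, 0.0]
grip_width: 0.0855
```

```bash
python3 -c "
from h import *
snap('wrist','w1')
to([.589,.332,.046],50)"
```

```text
t 1.825 pos [0.5901 0.3285 0.2156] az 49.8 tilt [-0.001  0.002 -1.   ] q [-0.77  0.5   0.24  1.58 -0.13  1.08  0.38] F [ 0.4 -0.3 -0.2] w 0.0858
shift [  1.9 169.6   2.8] rot [-0.12 -0.19  0.01]
```

View pics/w1.png

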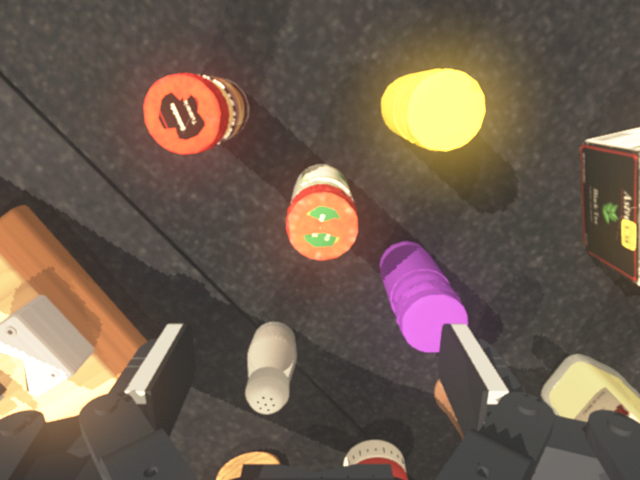

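```bash
python3 -c "
from h import *
c=ld('w1')
print(pt(c,322,225,.106),pt(c,322,225))
print(pt(c,183,114,.106)); print(pt(c,288,225,.106),pt(c,357,225,.106))
z=c['z_map'];v,u=np.mgrid[0:480,0:640];K=c['camera_matrix']
P=np.stack([(u-K[0,2])/K[0,0]*z,(v-K[1,2])/K[1,1]*z,z],-1)@c['T'][:3,:3].T+c['T'][:3,3]
for g in [(.588,.332),(.488,.315)]:
  m=(z>0)&(np.hypot(P[...,0]-g[0],P[...,1]-g[1])<.035)&(abs(P[...,2]-.106)<.004);q=P[m];print(len(q),(q.max(0)+q.min(0))/2,q.max(0)-q.min(0))
"
```

```text
[0.58762497 0.33262916 0.106     ] [0.5876399  0.33261738 0.10593816]
[0.4873104  0.31509723 0.106     ]
[0.5742093  0.31681233 0.106     ] [0.60142882 0.34890365 0.106     ]
3880 [0.58824877 0.33212183 0.10537284] [0.04366044 0.04359859 0.00673382]
4931 [0.48718468 0.31453657 0.10550365] [0.04394217 0.04370942 0.0070027 ]
```

Call:
move_arm(series=[[2,40,4,0,0,0],[2,90,4,0,0,0],[2,140,4,0,0,0],[2,166,4,0,0,0],[2,169.5,4,0,0,0]])

```text
clock: 2.45
tool_pos: [0.5854, 0.334, 0.0441]
tcp_rot: [-1.459, -0.676, 0.684]
contact_force: [-0.4, 0.4, 0.1]
grip_width: 0.085
```

```bash
python3 -c "
from h import *
to([.588,.3325,.046],50)"
```

```text
t 2.45 pos [0.5854 0.334  0.0441] az 49.9 tilt [-0.006  0.    -1.   ] q [-0.74  0.69  0.19  1.69 -0.18  0.78  0.41] F [-0.4  0.4  0.1] w 0.085
shift [ 0.5 -1.9 -2.9] rot [-0.25 -0.06 -0.19]
```

Call:
move_arm(series=[[0.5,-1,-2.5,0,0,0],[0.5,-1,-2.5,0,0,0]])

```text
clock: 2.7
tool_pos: [0.5885, 0.3337, 0.0468]
tcp_rot: [-1.458, -0.679, 0.682]
contact_force: [-0.4, -0.4, 1.2]
grip_width: 0.0854
```

Call:
move_arm(series=[[0,0,0,0,0,0],[0,0,0,0,0,0],[0,0,0,0,0,0],[0,0,0,0,0,0],[0,0,0,0,0,0]], claw=0)

```text
clock: 3.32
tool_pos: [0.5888, 0.3337, 0.0478]
tcp_rot: [-1.458, -0.679, 0.682]
contact_force: [-0.9, -1.8, 6.3]
grip_width: 0.043
```

```bash
python3 -c "
from h import *
snap('wrist','w2')
to([.588,.3325,.046],50)"
```

```text
t 3.375 pos [0.5888 0.3337 0.0478] az 50.0 tilt [-0.003  0.002 -1.   ] q [-0.74  0.69  0.19  1.69 -0.18  0.78  0.41] F [-1.9 -0.4  6.3] w 0.0433
shift [-1.4  1.8 -0.2] rot [-0.22 -0.04 -0.  ]
```

View pics/w2.png

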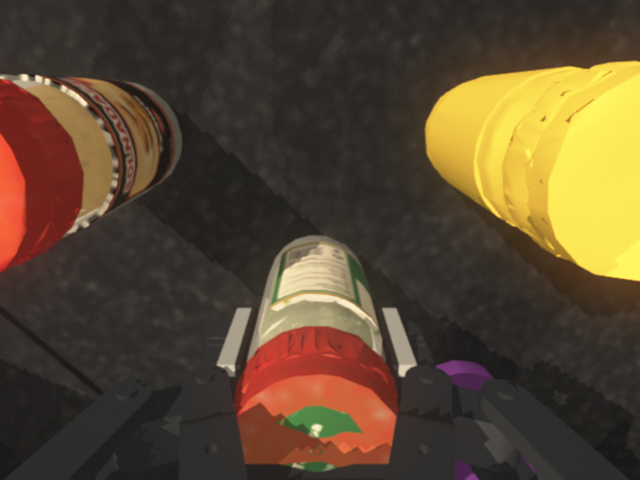

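Call:
move_arm(series=[[0,-15,0,0,0,0],[0,-60,0,0,0,0],[0,-120,0,0,0,0],[0,-150,0,0,0,0]])

```text
clock: 3.88
tool_pos: [0.5908, 0.3339, 0.2027]
tcp_rot: [-1.457, -0.683, 0.677]
contact_force: [-0.2, 0.7, -1.5]
grip_width: 0.0434
```

```bash
python3 -c "
from h import *
to([.527,.032,.18],-7)"
```

```text
t 3.875 pos [0.5908 0.3339 0.2027] az 49.9 tilt [ 0.002  0.005 -1.   ] q [-0.77  0.51  0.24  1.59 -0.14  1.05  0.38] F [-0.2  0.7 -1.5] w 0.0434
shift [-272.2   20.9 -145.6] rot [-0.27 56.93  0.21]
```

Call:
move_arm(series=[[-30,0,-16,0,6,0],[-75,0,-40,0,14,0],[-125,0,-67,0,23,0],[-175,0,-94,0,32,0],[-220,0,-118,0,41,0]])

```text
clock: 4.5
tool_pos: [0.539, 0.0873, 0.2022]
tcp_rot: [-1.562, -0.12, 0.115]
contact_force: [0.2, -0.3, -0.7]
grip_width: 0.0433
```

```bash
python3 -c "
from h import *
to([.527,.032,.20],-7)"
```

```text
t 4.5 pos [0.539  0.0873 0.2022] az 8.6 tilt [ 0.003  0.006 -1.   ] q [-0.65  0.31  0.46  1.92 -0.18  0.94  0.05] F [ 0.2 -0.3 -0.7] w 0.0433
shift [-20.1   1.8 -52.9] rot [-0.35 15.57  0.16]
```

Call:
move_arm(series=[[-10,0,-26,0,7,0],[-18,0,-48,-0.2,13,0],[-20,0,-53,-0.3,15.6,0],[-20,0,-53,-0.3,15.6,0]])

```text
clock: 5.0
tool_pos: [0.5273, 0.0326, 0.2023]
tcp_rot: [-1.567, 0.093, -0.098]
contact_force: [0.1, 0.1, -1.6]
grip_width: 0.043
```

```bash
python3 -c "
from h import *
snap('wrist','w3');snap('top','t3');snap('side','s3')
crop('s3',230,160,430,310,4,'s3c')
to([.527,.032,.20],-7)"
```

```text
t 5.15 pos [0.5274 0.0333 0.2019] az -6.9 tilt [ 0.003  0.001 -1.   ] q [-0.62  0.29  0.54  1.97 -0.19  0.93 -0.11] F [ 0.1  0.6 -0.6] w 0.0428
shift [-0.2  1.9 -1.4] rot [-0.1   0.15  0.16]
```

View pics/w3.png

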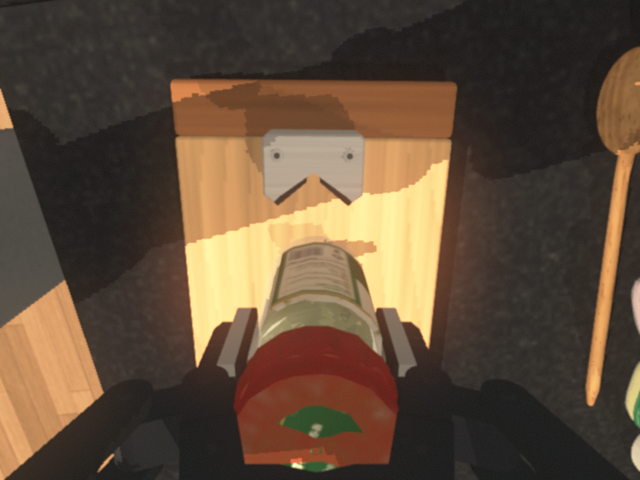

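View pics/s3c.png

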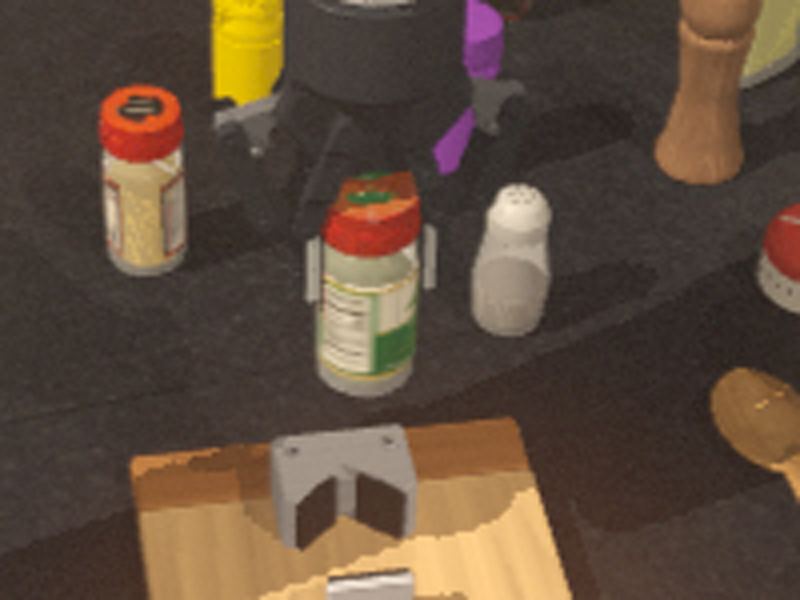

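```bash
python3 -c "
from h import *
crop('w3',240,70,480,260,4,'w3c')"
```

```text
(no output)
```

View pics/w3c.png

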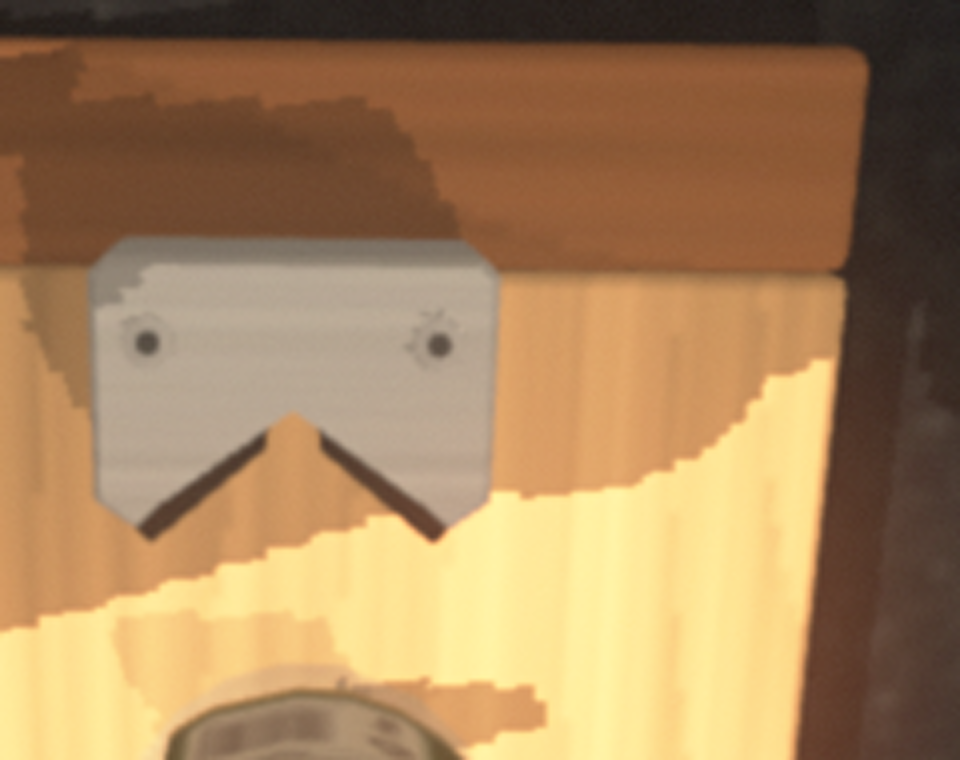

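```bash
python3 -c "
from h import *
c=ld('w3')
g=lambda u,v,z=.056: pt(c,240+u/4,70+v/4,z)[:2]
L=[g(268,443),g(152,540)];Rr=[g(322,442),g(434,540)]
def line(a,b,inside):
    d=(b-a)/np.linalg.norm(b-a);n=np.array([-d[1],d[0]])
    if n@(inside-a)<0:n=-n
    return n,n@a
ins=np.array([.525,.02])
n1,c1=line(*L,ins);n2,c2=line(*Rr,ins)
for r in (.021,.0205): print('home',np.linalg.solve([n1,n2],[c1+r,c2+r]))
print('axis',(n1+n2)/np.linalg.norm(n1+n2),'angle',np.degrees(np.arccos(n1@n2)))
print('screws',g(147,343,.058),g(439,345,.058), 'sides',g(93,380,.058),g(493,380,.058))
print('backedge',pt(c,173,81,.022),pt(c,456,84,.022))
print('seam',pt(c,177,137,.022),pt(c,451,137,.022))
"
```

```text
home [0.52603987 0.03490176]
home [0.52612806 0.03555549]
axis [-0.13369639 -0.99102234] angle 81.42960214687149
screws [0.50689406 0.07834009] [0.55475643 0.07212836] sides [0.49705814 0.07339908] [0.56312174 0.06527727]
backedge [0.43853056 0.13421439 0.022     ] [0.63642583 0.10798047 0.022     ]
seam [0.43262952 0.09609175 0.022     ] [0.63214913 0.07159848 0.022     ]
```

Call:
move_arm(series=[[-0.5,40,-3,0,0,0],[-0.5,80,-3.5,0,0,0],[-0.5,107,-3.5,0,0,0],[-0.5,117,-3.5,0,0,0],[-0.5,117,-3.5,0,0,0]])

```text
clock: 5.78
tool_pos: [0.5268, 0.0304, 0.0848]
tcp_rot: [-1.567, 0.091, -0.095]
contact_force: [-0.3, -0.5, -1.3]
grip_width: 0.0433
```

```bash
python3 -c "
from h import *
snap('wrist','w4');snap('side','s4');snap('top','t4')
crop('s4',250,200,410,320,5,'s4c')
to([.5265,.031,.073],-7.2)"
```

```text
t 5.925 pos [0.5277 0.0303 0.086 ] az -6.8 tilt [ 0.005  0.002 -1.   ] q [-0.54  0.46  0.46  2.05 -0.32  0.68  0.01] F [-0.1 -0.2 -0.6] w 0.0433
shift [-1.4 13.   0.6] rot [-0.14  0.37  0.27]
```

View pics/w4.png

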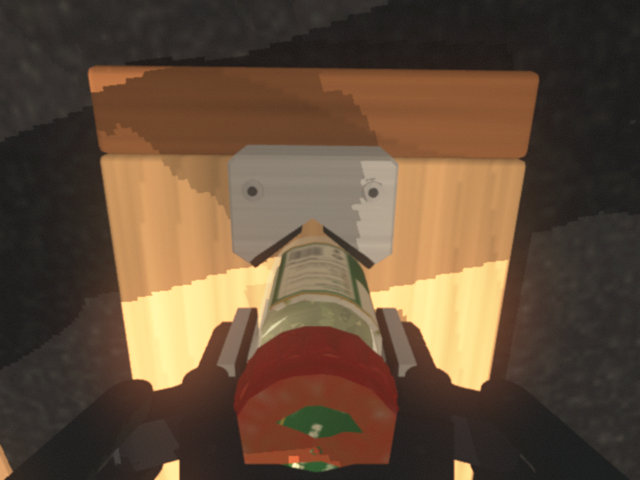

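View pics/s4c.png

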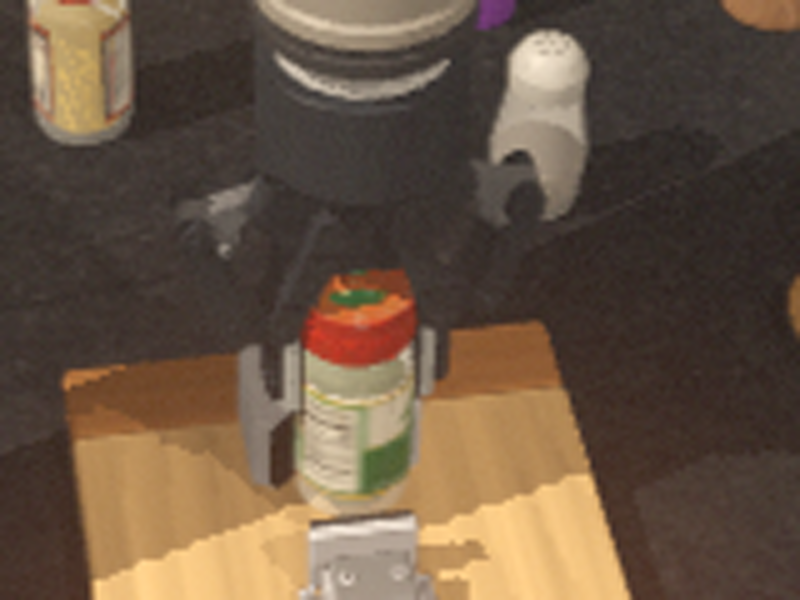

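Call:
move_arm(series=[[-1.4,6,0,0,0,0],[-1.4,12,0.5,0,0.4,0],[-1.4,13,0.5,0,0.4,0],[-1.4,13,0.5,0,0.4,0]])

```text
clock: 6.42
tool_pos: [0.5264, 0.0309, 0.0729]
tcp_rot: [-1.566, 0.095, -0.103]
contact_force: [0.3, 1.0, -2.1]
grip_width: 0.0432
```

Call:
move_arm(series=[[0,0,0.7,0,0,0],[0,0,1.4,0,0,0],[0,0,1.4,0,0,0]])

```text
clock: 6.8
tool_pos: [0.5265, 0.0322, 0.0729]
tcp_rot: [-1.567, 0.096, -0.103]
contact_force: [0.2, 0.1, -0.5]
grip_width: 0.043
```

```bash
python3 -c "
from h import *
snap('wrist','w5')
to([.5265,.033,.070],-7.2)"
```

```text
t 6.85 pos [0.5265 0.0323 0.0729] az -7.2 tilt [ 0.005  0.002 -1.   ] q [-0.53  0.49  0.45  2.06 -0.34  0.66  0.01] F [-0.1 -0.5 -0.2] w 0.0433
shift [-0.1  2.9  0.7] rot [-0.13 -0.03  0.25]
```

View pics/w5.png

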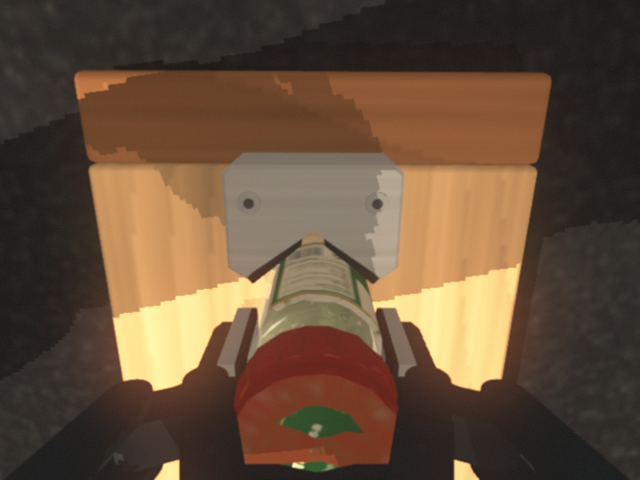

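Call:
move_arm(series=[[0,0,1,0,0,0],[0,0,1.5,0,0,0],[0,0,1.5,0,0,0]])

```text
clock: 7.22
tool_pos: [0.5263, 0.0329, 0.0728]
tcp_rot: [-1.567, 0.097, -0.103]
contact_force: [-2.2, -4.2, -0.8]
grip_width: 0.0434
```

```bash
python3 -c "
from h import *
c=ld('w5')
for u,v,z in [(249,203.5,.058),(377,204,.058)]: print(pt(c,u,v,z))
to([.5265,.033,.070],-7.2)"
```

```text
[0.50685004 0.07842211 0.058     ]
[0.55464765 0.07208633 0.058     ]
t 7.225 pos [0.5263 0.0329 0.0728] az -7.3 tilt [ 0.004  0.001 -1.   ] q [-0.53  0.49  0.45  2.06 -0.34  0.66  0.01] F [-2.2 -4.2 -0.8] w 0.0434
shift [0.2 2.8 0.1] rot [-0.08 -0.07  0.21]
```

Call:
move_arm(series=[[-0.4,1,-1,0,0,0],[-0.4,2,-1,0,0,0],[-0.4,2.5,-1,0,0,0]])

```text
clock: 7.6
tool_pos: [0.526, 0.0326, 0.0703]
tcp_rot: [-1.567, 0.096, -0.102]
contact_force: [-0.3, 0.9, -1.1]
grip_width: 0.0433
```

```bash
python3 -c "
from h import *
to([.5265,.0328,.070],-7.2)"
```

```text
t 7.6 pos [0.526  0.0326 0.0703] az -7.2 tilt [ 0.004  0.001 -1.   ] q [-0.53  0.49  0.44  2.06 -0.34  0.65  0.01] F [-0.3  0.9 -1.1] w 0.0433
shift [0.5 0.3 0.2] rot [-0.11 -0.04  0.23]
```

Call:
move_arm(series=[[0,0.7,0,0,0,0],[0,1.2,0,0,0,0]])

```text
clock: 7.85
tool_pos: [0.5262, 0.0326, 0.0698]
tcp_rot: [-1.566, 0.096, -0.102]
contact_force: [-4.5, 0.3, 12.8]
grip_width: 0.0431
```

Call:
move_arm(series=[[0,-0.3,0,0,0,0]])

```text
clock: 7.98
tool_pos: [0.5262, 0.0327, 0.0702]
tcp_rot: [-1.566, 0.096, -0.102]
contact_force: [-1.4, 0.4, -2.0]
grip_width: 0.0436
```

Call:
move_arm(series=[[0,0,0,0,0,0],[0,0,0,0,0,0],[0,0,0,0,0,0],[0,0,0,0,0,0]], claw=1)

```text
clock: 8.48
tool_pos: [0.5262, 0.0327, 0.0702]
tcp_rot: [-1.566, 0.096, -0.102]
contact_force: [0.1, 0.1, 0.9]
grip_width: 0.0852
```

```bash
python3 -c "
from h import *
snap('wrist','w6')
to([.5265,.0328,.070],-7.2)"
```

```text
t 8.525 pos [0.5262 0.0327 0.0701] az -7.2 tilt [ 0.004  0.002 -1.   ] q [-0.53  0.49  0.44  2.06 -0.34  0.65  0.01] F [ 0.2 -0.7 -0.3] w 0.0856
shift [0.3 0.1 0.2] rot [-0.15 -0.04  0.22]
```

View pics/w6.png

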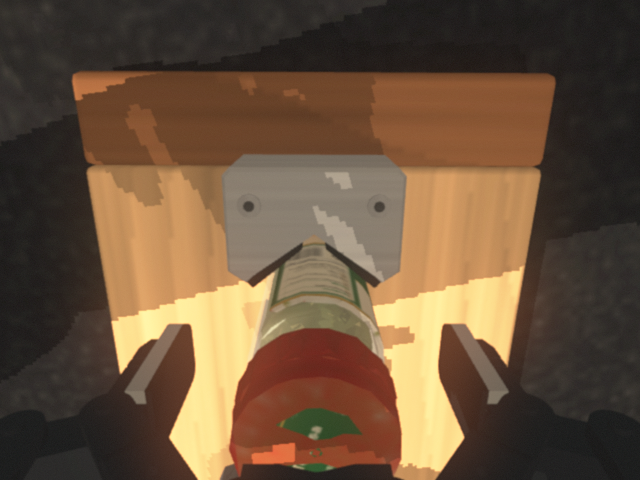

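Call:
move_arm(series=[[0,-15,0,0,0,0],[0,-60,0,0,0,0],[0,-115,0,0,0,0],[0,-130,0,0,0,0]])

```text
clock: 9.02
tool_pos: [0.5277, 0.0322, 0.2044]
tcp_rot: [-1.564, 0.092, -0.108]
contact_force: [0.0, -0.6, -0.2]
grip_width: 0.0853
```

```bash
python3 -c "
from h import *
to([.506,-.121,.20],35)"
```

```text
t 9.025 pos [0.5277 0.0322 0.2044] az -7.3 tilt [ 0.011  0.004 -1.   ] q [-0.64  0.29  0.56  1.97 -0.19  0.93 -0.11] F [ 0.  -0.6 -0.2] w 0.0853
shift [  -2.1    3.5 -154.8] rot [ -0.08 -42.28   0.66]
```

Call:
move_arm(series=[[0,0,-40,0,-9,0],[-1,0,-85,0,-18,0],[-2,0,-125,0,-27,0],[-2,3,-153,0,-36,0.4],[-2,3,-155,0,-42.3,0.6]])

```text
clock: 9.65
tool_pos: [0.5049, -0.1241, 0.2005]
tcp_rot: [-1.516, -0.478, 0.478]
contact_force: [-0.6, 0.3, -0.2]
grip_width: 0.0855
```

Call:
move_arm(series=[[0,0,0,0,0,0]])

```text
clock: 9.78
tool_pos: [0.5046, -0.1244, 0.2006]
tcp_rot: [-1.516, -0.477, 0.477]
contact_force: [0.1, 0.5, -0.4]
grip_width: 0.085
```

```bash
python3 -c "
from h import *
to([.506,-.121,.055],35)
snap('wrist','w7');snap('side','s7')
to([.506,-.121,.055],35)
crop('s7',255,230,415,430,3,'s7c')"
```

```text
t 9.775 pos [ 0.5046 -0.1244  0.2006] az 34.9 tilt [-0.001  0.001 -1.   ] q [-0.28  0.27  0.48  1.98 -0.16  0.92  0.89] F [ 0.1  0.5 -0.4] w 0.085
shift [  3.1 145.6   1.8] rot [-0.07 -0.1   0.  ]
t 9.875 pos [ 0.5046 -0.1241  0.2005] az 34.9 tilt [-0.001  0.001 -1.   ] q [-0.28  0.27  0.48  1.98 -0.16  0.92  0.89] F [-0.7  0.  -0.8] w 0.0851
shift [  2.9 145.5   1.6] rot [-0.06 -0.14 -0.  ]
```

View pics/w7.png

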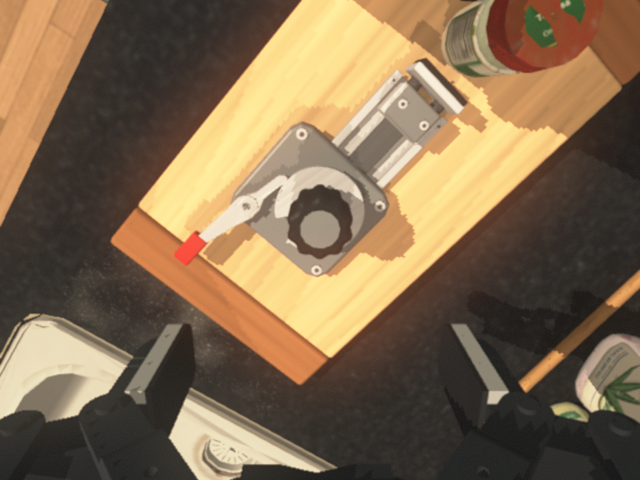

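View pics/s7c.png

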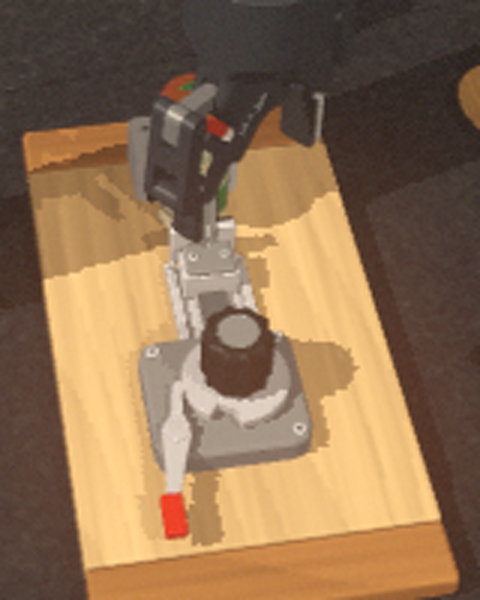

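```bash
python3 -c "
from h import *
c=ld('w7')
crop('w7',220,100,400,290,4,'w7c')
print(pt(c,321,229.5,.088),pt(c,321,229.5))
z=c['z_map'];v,u=np.mgrid[0:480,0:640];K=c['camera_matrix']
P=np.stack([(u-K[0,2])/K[0,0]*z,(v-K[1,2])/K[1,1]*z,z],-1)@c['T'][:3,:3].T+c['T'][:3,3]
m=(z>0)&(np.hypot(P[...,0]-.506,P[...,1]+.121)<.03)&(abs(P[...,2]-.087)<.004);q=P[m];print(len(q),(q.max(0)+q.min(0))/2,q.max(0)-q.min(0),q.mean(0))
"
```

```text
[ 0.50553028 -0.12132511  0.088     ] [ 0.50510413 -0.1207555   0.09022655]
3148 [ 0.50455501 -0.12082958  0.08702395] [0.04077614 0.04190055 0.00786959] [ 0.50370362 -0.11998987  0.08821659]
```

View pics/w7c.png

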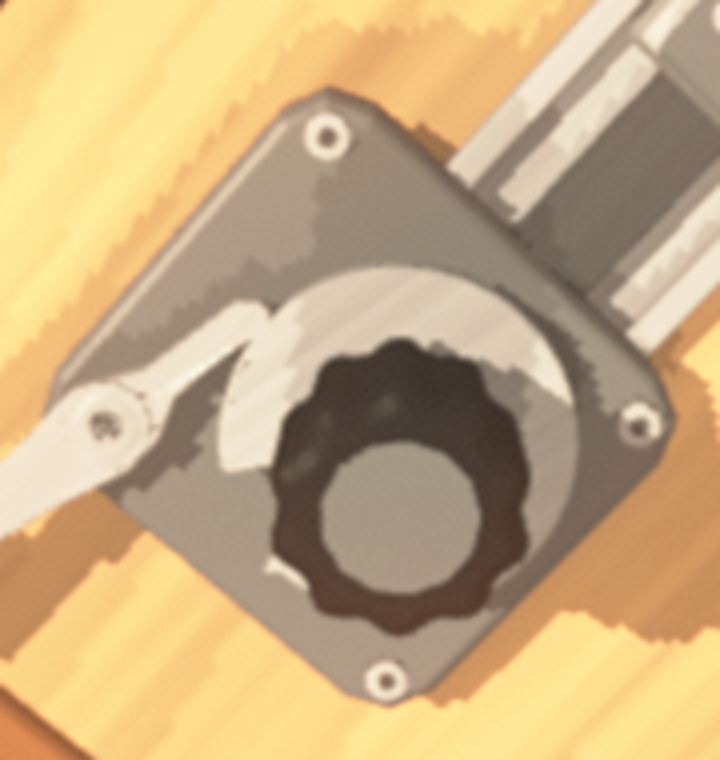

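Call:
move_arm(series=[[2.4,40,1.9,0,0,0],[2.4,85,1.9,0,0,0],[2.4,125,1.9,0,0,0],[2.4,143,1.9,0,0,0],[2.4,144,1.9,0,0,0]])

```text
clock: 10.5
tool_pos: [0.505, -0.1207, 0.0561]
tcp_rot: [-1.516, -0.475, 0.478]
contact_force: [0.1, -1.0, 0.7]
grip_width: 0.0854
```

```bash
python3 -c "
from h import *
to([.5056,-.1212,.056],35)"
```

```text
t 10.5 pos [ 0.505  -0.1207  0.0561] az 34.8 tilt [-0.002  0.001 -1.   ] q [-0.19  0.5   0.38  2.08 -0.31  0.62  1.01] F [ 0.1 -1.   0.7] w 0.0854
shift [ 0.2  0.  -0.7] rot [-0.12 -0.16 -0.08]
```

Close on the knob.

Call:
move_arm(series=[[0,0,-0.7,0,0,0],[0,0,-0.7,0,0,0],[0,0,-0.7,0,0,0],[0,0,-0.7,0,0,0],[0,0,-0.7,0,0,0]], claw=0)

```text
clock: 11.12
tool_pos: [0.5056, -0.1219, 0.0575]
tcp_rot: [-1.517, -0.475, 0.476]
contact_force: [-3.9, -0.6, 8.0]
grip_width: 0.0406
```

```bash
python3 -c "
from h import *
to([.5056,-.1212,.056],35); s=ctrl.get_state();print(s['ft_torque'].round(2))
snap('side','s8');crop('s8',255,230,415,430,3,'s8c')"
```

```text
t 11.125 pos [ 0.5056 -0.1219  0.0575] az 34.8 tilt [-0.001  0.001 -1.   ] q [-0.18  0.5   0.38  2.08 -0.31  0.62  1.02] F [-3.9 -0.6  8. ] w 0.0406
shift [0.4 1.5 0.6] rot [-0.08 -0.2  -0.02]
[-0.07  0.69  0.03]
```

View pics/s8c.png

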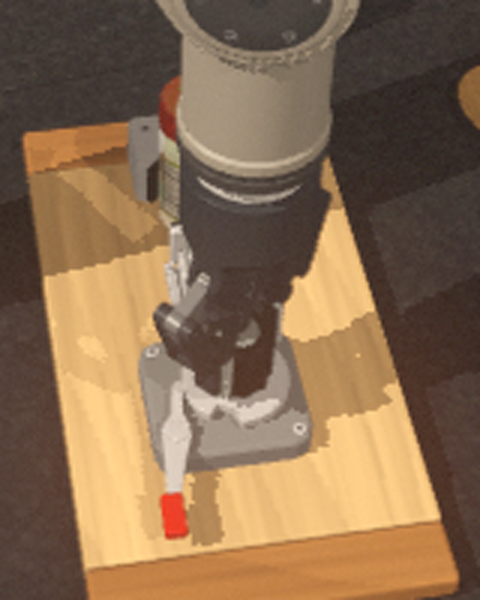

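Call:
move_arm(series=[[0,0,0,0,6,0],[0,0,0,0,12,0],[0,0,0,0,18,0],[0,0,0,0,24,0],[0,0,0,0,30,0]])

```text
clock: 11.8
tool_pos: [0.5051, -0.1222, 0.0577]
tcp_rot: [-1.569, -0.062, 0.064]
contact_force: [-1.8, -1.5, -4.3]
grip_width: 0.0406
```

```bash
python3 -c "
from h import *
to([.5056,-.1212,.056],-1); s=ctrl.get_state();print(s['ft_torque'].round(2))
snap('side','s9');crop('s9',255,230,415,430,3,'s9c');snap('wrist','w9')"
```

```text
t 11.8 pos [ 0.5051 -0.1222  0.0577] az 4.6 tilt [-0.002  0.001 -1.   ] q [-0.29  0.52  0.52  2.09 -0.43  0.64  0.61] F [-1.8 -1.5 -4.3] w 0.0406
shift [0.6 1.7 0.9] rot [-0.05  5.61 -0.09]
[-0.25 -0.03  0.22]
```

View pics/s9c.png

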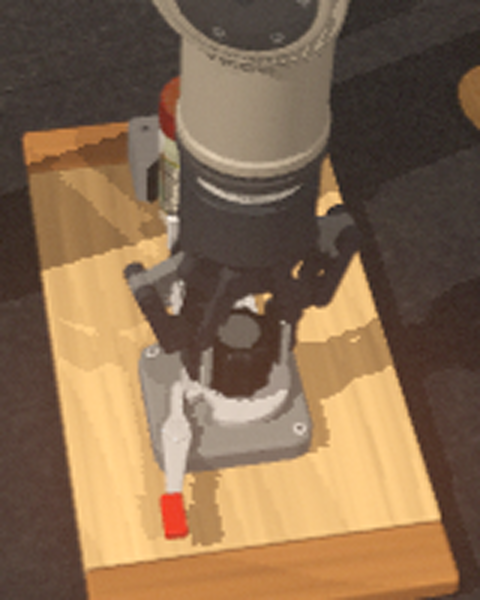

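View pics/w9.png

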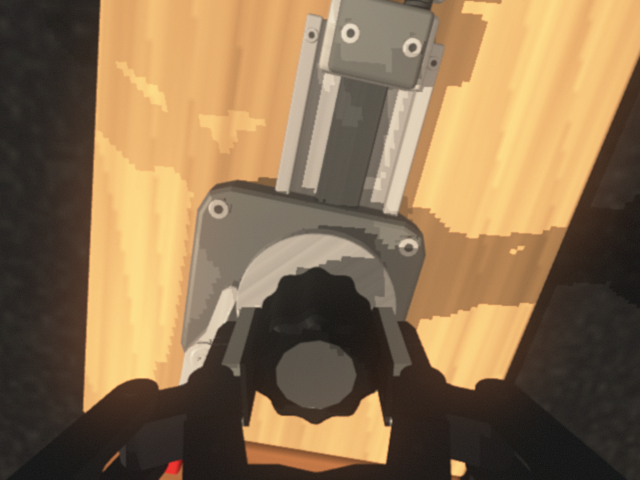

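Call:
move_arm(series=[[0,0,0,0,4,0],[0,0,0,0,8,0],[0,0,0,0,11,0],[0,0,0,0,11,0]])

```text
clock: 12.4
tool_pos: [0.5049, -0.1222, 0.0577]
tcp_rot: [-1.569, 0.086, -0.083]
contact_force: [-2.1, -0.9, -3.1]
grip_width: 0.0406
```

```bash
cat > k.py <<'E'
from h import *
import sys
n=sys.argv[1]
to([.5053,-.1219,.0575],-10); s=ctrl.get_state();print('tq',s['ft_torque'].round(2))
c=snap('side',n);im=c['color'].astype(int);r=(im[...,0]>150)&(im[...,1]<80)&(im[...,2]<80);r[:370]=0;r[:,:290]=0;r[:,350:]=0;v,u=np.nonzero(r);print('red',len(u),u.mean().round(2),v.mean().round(2))
crop(n,255,230,415,430,3,n+'c')
E
python3 - <<'E'
import numpy as np
from h import *
for n in ['side0','s7','s8','s9']:
    im=ld(n)['color'].astype(int);r=(im[...,0]>150)&(im[...,1]<80)&(im[...,2]<80);r[:370]=0;r[:,:290]=0;r[:,350:]=0;v,u=np.nonzero(r);print('red',len(u),u.mean().round(2),v.mean().round(2))
    p=pt(ld(n),u.mean(),v.mean(),.048);print(p, proj(ld(n),p-np.array([.014,0,0])))
E
python3 k.py s10
```

```text
red 95 312.49 401.64
[ 0.44435969 -0.20307194  0.048     ] [304.36888953 403.73270384]
red 94 312.45 401.59
[ 0.44431529 -0.2029456   0.048     ] [304.3214497  403.67535597]
red 94 312.39 401.69
[ 0.44417197 -0.20311451  0.048     ] [304.26684829 403.78240028]
red 94 312.38 401.66
[ 0.44417278 -0.20305138  0.048     ] [304.25654009 403.75028883]
t 12.4 pos [ 0.5049 -0.1222  0.0577] az -6.2 tilt [-0.002  0.001 -1.   ] q [-0.33  0.53  0.57  2.09 -0.48  0.65  0.46] F [-2.1 -0.9 -3.1] w 0.0406
shift [0.4 0.2 0.3] rot [-0.02  3.83 -0.1 ]
tq [-0.22 -0.13 -0.03]
red 96 312.39 401.68
```

Call:
move_arm(series=[[0,0,0,0,2,0],[0,0,0,0,4,0],[0,0,0,0,4,0]])

```text
clock: 12.82
tool_pos: [0.5048, -0.1222, 0.0576]
tcp_rot: [-1.566, 0.141, -0.138]
contact_force: [-1.8, -1.6, -3.8]
grip_width: 0.0402
```

```bash
python3 k.py s11
```

```text
t 12.825 pos [ 0.5048 -0.1222  0.0576] az -10.2 tilt [-0.002  0.001 -1.   ] q [-0.34  0.54  0.59  2.09 -0.49  0.65  0.41] F [-1.8 -1.6 -3.8] w 0.0402
shift [0.5 0.1 0.4] rot [-0.01 -0.18 -0.12]
tq [-0.23 -0.13  0.02]
red 94 312.39 401.68
```

Call:
move_arm(series=[[0,0,0,0,2,0],[0,0,0,0,4,0],[0,0,0,0,4,0]])

```text
clock: 13.25
tool_pos: [0.5048, -0.1222, 0.0576]
tcp_rot: [-1.562, 0.196, -0.193]
contact_force: [-2.0, -0.4, -2.6]
grip_width: 0.0405
```

```bash
python3 k.py s12
```

```text
t 13.25 pos [ 0.5048 -0.1222  0.0576] az -14.2 tilt [-0.002  0.001 -1.   ] q [-0.36  0.55  0.61  2.09 -0.51  0.66  0.35] F [-2.  -0.4 -2.6] w 0.0405
shift [0.5 0.1 0.4] rot [-0.01 -4.2  -0.12]
tq [-0.23  0.11  0.06]
red 94 312.32 401.68
```

View pics/s12c.png

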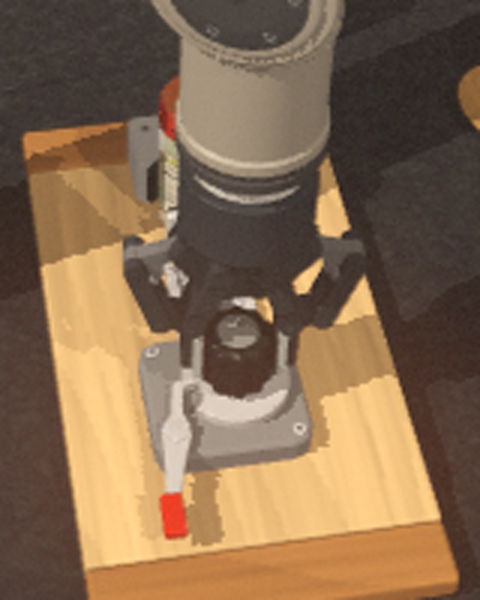

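Call:
move_arm(series=[[0,0,0,0,2,0],[0,0,0,0,3,0],[0,0,0,0,3,0]])

```text
clock: 13.68
tool_pos: [0.5047, -0.1222, 0.0576]
tcp_rot: [-1.558, 0.237, -0.234]
contact_force: [-2.2, -0.6, -3.3]
grip_width: 0.0405
```

```bash
python3 k.py s13; python3 -c "
from h import *
snap('wrist','w13')"
```

```text
t 13.675 pos [ 0.5047 -0.1222  0.0576] az -17.2 tilt [-0.002  0.001 -1.   ] q [-0.37  0.55  0.63  2.09 -0.52  0.66  0.31] F [-2.2 -0.6 -3.3] w 0.0405
shift [0.5 0.1 0.4] rot [-0.   -7.2  -0.13]
tq [-0.32  0.09  0.14]
red 96 312.45 401.59
```

View pics/w13.png

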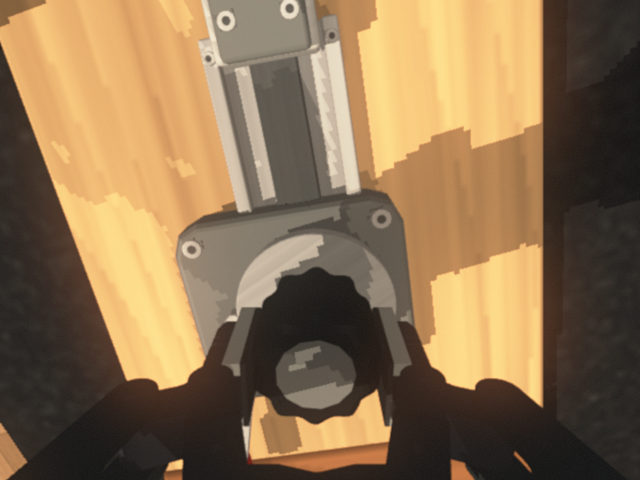

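Call:
move_arm(series=[[0,0,0,0,1.5,0],[0,0,0,0,3,0],[0,0,0,0,3,0]])

```text
clock: 14.15
tool_pos: [0.5046, -0.1221, 0.0576]
tcp_rot: [-1.553, 0.279, -0.275]
contact_force: [-2.0, -0.7, -3.2]
grip_width: 0.0405
```

```bash
python3 k.py s14
```

```text
t 14.15 pos [ 0.5046 -0.1221  0.0576] az -20.2 tilt [-0.002  0.001 -1.   ] q [-0.38  0.55  0.64  2.09 -0.54  0.66  0.27] F [-2.  -0.7 -3.2] w 0.0405
shift [0.5 0.1 0.4] rot [ -0.   -10.23  -0.14]
tq [-0.25  0.21  0.16]
red 91 311.88 401.42
```

Call:
move_arm(series=[[0,0,0,0,1.5,0],[0,0,0,0,3,0],[0,0,0,0,3,0]])

```text
clock: 14.58
tool_pos: [0.5046, -0.1222, 0.0576]
tcp_rot: [-1.547, 0.32, -0.316]
contact_force: [-2.6, -0.8, -2.1]
grip_width: 0.0404
```

```bash
python3 k.py s15
```

```text
t 14.575 pos [ 0.5046 -0.1222  0.0576] az -23.2 tilt [-0.002  0.001 -1.   ] q [-0.39  0.56  0.65  2.09 -0.55  0.67  0.23] F [-2.6 -0.8 -2.1] w 0.0404
shift [0.5 0.1 0.5] rot [  0.   -13.23  -0.14]
tq [-0.26  0.23  0.23]
red 89 304.97 400.47
```

View pics/s15c.png

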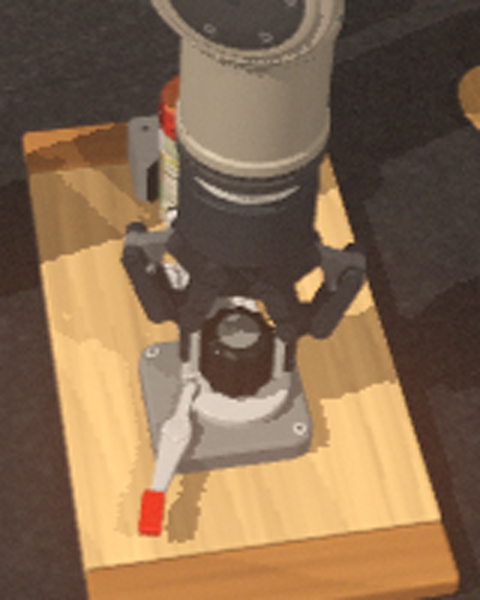

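```bash
python3 - <<'E'
from h import *
piv=None
for n in ['side0','s14','s15']:
    c=ld(n);im=c['color'].astype(int);r=(im[...,0]>150)&(im[...,1]<80)&(im[...,2]<80);r[:370]=0;r[:,:290]=0;r[:,350:]=0;v,u=np.nonzero(r);p=pt(c,u.mean(),v.mean(),.048);print(p)
c=ld('w7');q=pt(c,220+104/4,100+424/4,.048);print('pivot w7',q)
c=ld('side0');q2=pt(c,255+176/3,255+360/3,.048);print(q2)
E
```

```text
[ 0.44435969 -0.20307194  0.048     ]
[ 0.44350771 -0.20237401  0.048     ]
[ 0.43305426 -0.19740234  0.048     ]
pivot w7 [ 0.45969348 -0.14759589  0.048     ]
[ 0.46164211 -0.15319743  0.048     ]
```

Call:
move_arm(series=[[0,0,0,0,0,0],[0,0,0,0,0,0]])

```text
clock: 14.88
tool_pos: [0.5046, -0.1221, 0.0576]
tcp_rot: [-1.547, 0.32, -0.316]
contact_force: [-2.2, -0.5, -2.3]
grip_width: 0.0401
```

```bash
python3 k.py s16
```

```text
t 14.875 pos [ 0.5046 -0.1221  0.0576] az -23.2 tilt [-0.002  0.001 -1.   ] q [-0.39  0.56  0.65  2.09 -0.55  0.67  0.23] F [-2.2 -0.5 -2.3] w 0.0401
shift [0.5 0.1 0.5] rot [ -0.   -13.2   -0.14]
tq [-0.34  0.16  0.21]
red 89 304.97 400.47
```

Call:
move_arm(series=[[0,0,0,0,1,0],[0,0,0,0,1,0]])

```text
clock: 15.18
tool_pos: [0.5046, -0.1221, 0.0576]
tcp_rot: [-1.545, 0.333, -0.329]
contact_force: [-2.6, -0.9, -3.0]
grip_width: 0.0406
```

```bash
python3 k.py s17
```

```text
t 15.175 pos [ 0.5046 -0.1221  0.0576] az -24.2 tilt [-0.002  0.001 -1.   ] q [-0.39  0.56  0.66  2.09 -0.55  0.67  0.22] F [-2.6 -0.9 -3. ] w 0.0406
shift [0.6 0.1 0.5] rot [ 1.000e-02 -1.422e+01 -1.500e-01]
tq [-0.34  0.21  0.35]
red 90 305.14 400.54
```

Call:
move_arm(series=[[0,0,0,0,0,0],[0,0,0,0,0,0],[0,0,0,0,0,0],[0,0,0,0,0,0]], claw=1)

```text
clock: 15.72
tool_pos: [0.5048, -0.1221, 0.0578]
tcp_rot: [-1.545, 0.333, -0.33]
contact_force: [-0.6, 0.1, -0.2]
grip_width: 0.0856
```

Call:
move_arm(series=[[0,-15,0,0,0,0],[0,-60,0,0,0,0],[0,-110,0,0,0,0],[0,-140,0,0,0,0],[0,-140,0,0,0,0]])

```text
clock: 16.35
tool_pos: [0.5067, -0.1227, 0.2007]
tcp_rot: [-1.543, 0.329, -0.334]
contact_force: [0.2, 0.7, -0.4]
grip_width: 0.0854
```

```bash
python3 k.py s18;python3 -c "
from h import *
snap('wrist','w18');snap('top','t18');crop('t18',150,140,540,325,2,'t18c')"
```

```text
t 16.35 pos [ 0.5067 -0.1227  0.2007] az -24.2 tilt [ 0.004  0.001 -1.   ] q [-0.58  0.34  0.86  2.   -0.33  0.94  0.03] F [ 0.2  0.7 -0.4] w 0.0854
shift [ -2.  143.2  -0.2] rot [ -0.13 -14.23   0.17]
tq [-0.01 -0.01 -0.01]
red 93 304.59 400.61
```

View pics/w18.png

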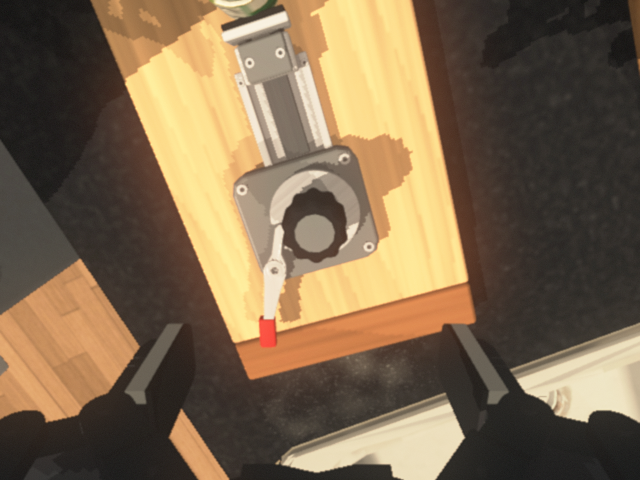

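View pics/s18c.png

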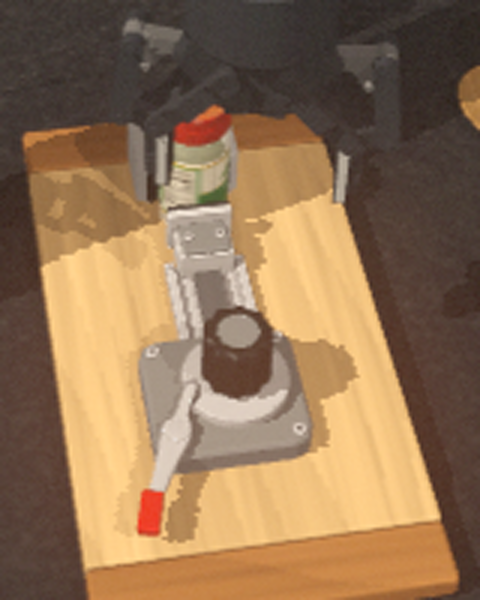

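Call:
move_arm(series=[[0,-40,-40,0,0,0],[0,-80,-90,0,0,0],[0,-80,-130,0,0,0],[0,-80,-130,0,0,0]])

```text
clock: 17.0
tool_pos: [0.4491, -0.2436, 0.277]
tcp_rot: [-1.545, 0.34, -0.333]
contact_force: [0.1, 0.4, -0.3]
grip_width: 0.0858
```

```bash
python3 k.py s19;python3 -c "
from h import *
snap('wrist','w19');snap('top','t19');crop('t19',150,140,540,325,2,'t19c');crop('s19',240,150,400,420,2,'s19d')
for n in ['t19','s19','w19']:
  c=ld(n);z=c['z_map'];v,u=np.mgrid[0:480,0:640];K=c['camera_matrix']
  P=np.stack([(u-K[0,2])/K[0,0]*z,(v-K[1,2])/K[1,1]*z,z],-1)@c['T'][:3,:3].T+c['T'][:3,3]
  for g,h in [((.526,.033),.128),((.488,.315),.106),((.67,.205),.088)]:
    m=(z>0)&(np.hypot(P[...,0]-g[0],P[...,1]-g[1])<.035)&(abs(P[...,2]-h)<.004);q=P[m]
    if len(q):print(n,len(q),((q.max(0)+q.min(0))/2).round(4),(q.max(0)-q.min(0)).round(4))
"
```

```text
t 17.0 pos [ 0.4491 -0.2436  0.277 ] az -24.6 tilt [-0.004  0.001 -1.   ] q [-0.45  0.23  0.97  1.93 -0.21  1.1   0.18] F [ 0.1  0.4 -0.3] w 0.0858
shift [  1.3 219.4 134.2] rot [  0.02 -14.58  -0.23]
tq [ 0.05 -0.07 -0.  ]
red 93 304.59 400.61
t19 444 [0.5251 0.0346 0.1279] [0.0438 0.042  0.0079]
t19 422 [0.4864 0.3161 0.1059] [0.0414 0.0419 0.0077]
t19 139 [0.6705 0.2064 0.0876] [0.0268 0.0256 0.0071]
s19 205 [0.4905 0.3121 0.106 ] [0.0435 0.0491 0.0077]
```

View pics/w19.png

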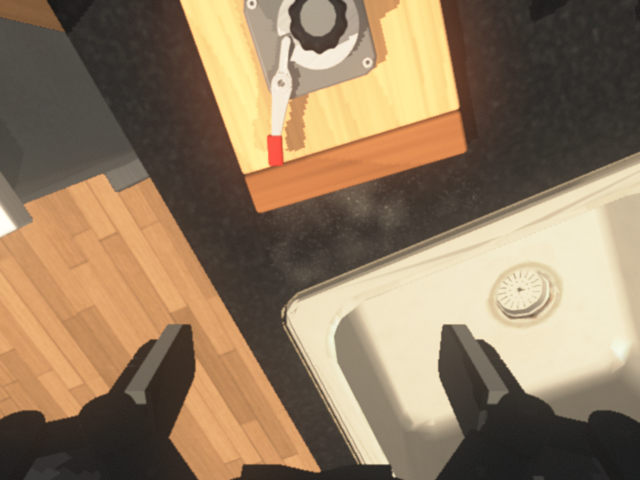

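View pics/s19.png

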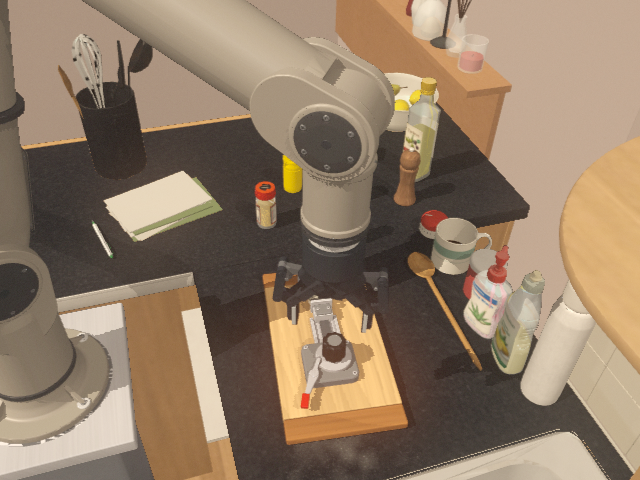

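View pics/t19c.png

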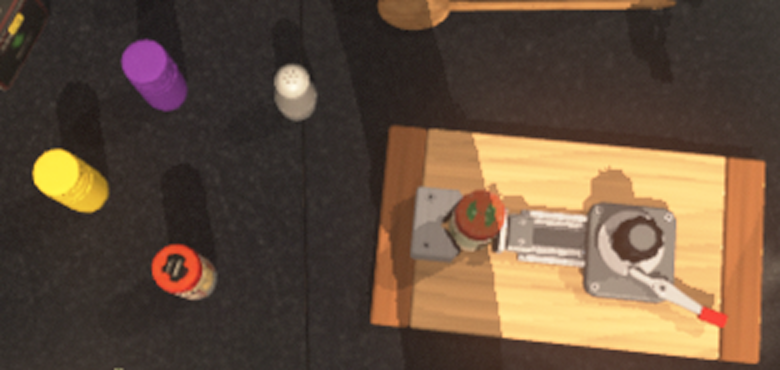

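The jar is upright: its lid top is level at 0.128 m and sits in the V with the shoe against it. The catch is in the notch, the bystanders have not moved, and the robot is clear.

```bash
python3 -c "
from plant import ctrl
print(ctrl.job_done())"
```

```text
the job is handed in; nothing more can be done
None
```

The green-label jar is clamped upright in the jar holder with the catch in the notch, and I handed the job in at about 17 s of the 51 s allowed. No verdict was reported.

- **Jar:** I gripped it on the upper glass and eased it towards the V jaw until it touched at about 4–5 N. I then backed off about 0.5 mm, set it on the board and let go. The board contact peaked at about 13 N for one step before release. My three estimates of the seat position differed by up to about 5 mm, so I used the contact to settle it.
- **Knob:** I turned it clockwise, in steps of 3 to 4° near the end. The catch dropped between 55° and 58° of turning. I turned 1° more to check: the red tip did not move any further, so I stopped there at 59° (1.03 rad), at most about 4° (0.07 rad) past the drop.
- **Last checks:**
  - **Catch:** the red tip swung about 13 mm, roughly 0.22 rad, which is in the fully-in range. It held there after I let go of the knob.
  - **Jar pose:** its lid is level at 0.128 m, as expected for standing on the board, with the jar in the V and the shoe against it.
  - **Bystanders:** the dark jar and salt shaker measure within 2 mm of where they started, and the purple and yellow look-alikes appear unmoved.
  - **Robot:** nothing is in contact with it.
- **Not measured:** the clamping force itself. I judged it only from the catch position and how far the knob had turned.

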